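# Clamp a bracket in the marking machine

### The arm

A 7-joint arm with a two-finger parallel gripper is mounted at the origin on the work surface. World frame = base frame: x ahead of the robot, y to its left, z up, the work surface at z = 0. Lengths are in m, angles in rad, forces in N, time in s.
With the tool pointing down it reaches from about 0.4 to 0.875 m from the base axis. Payload 6.5 kg.
Tool frame: the origin (TCP) lies midway between the tips of the shut fingers; the grasp point (between the pads) lies 19 mm behind it; z points along the fingers, y is the direction in which the jaws open and shut (so a half turn about z gives the same grasp; the last joint's range is limited). The gripper opens to 88 mm and grips with 3 to 60 N. Pads are 18 mm wide; open, the fingers measure 123 mm over their backs; the gripper's body (75 mm by 187 mm) begins 45 mm behind the grasp point.
Start: joints at [1.159, 0.536, -0.004, 1.538, 0.003, 1.067, -0.071], TCP at [0.22, -0.612, 0.239] pointing down, gripper open.
Joint ranges: [-2.7, 2.7], [-0.37, 2.16], [-1.27, 1.26], [0.24, 2.4], [-1.31, 4.45], [0.19, 1.91], [-2.76, 2.76]. Speed limits (rad/s): [2.39, 2.39, 3.14, 3.14, 3.14, 3.14, 3.14].

### API

Orientations are given as a unit quaternion [w, x, y, z].
In Python, from workcell import arm gives the robot as it stands. The module is installed in compiled form; this text tells all that it offers.
- The arm moves only by the tool drive_tool, never from a script. Its argument "rows" is a list of rows, each an object of numbers: "x", "y", "z": the shift along the tool's x, y, z in cm; "ax", "ay", "az": the turn, a rotation vector about the tool's x, y, z in degrees; "hand": the finger opening in cm, from 0 to 8.81. A call has 1 to 10 rows; each row is the pose to reach, as a shift and turn from the pose commanded when the call began, along the tool's axes at that moment; what a row does not reach only later rows make up. A row lasts 1/12 s, in which the tool goes at most 41.7 mm and 7.16 degrees, less where a joint would pass 70% of its speed; a pose out of reach is approached as far as the arm can. A call with a gripper value outside its range is refused whole. The fingers move at their own pace and stop on an object; "force" is the grip in N (left out, the last holds). Time passes only in rows, so rows that repeat a pose let the fingers close. It gives the time, the measured TCP pose, the force and the opening at its end, in the units of the state.
- arm.sense(): the state, without advancing time (a new reading comes with each control period).
- arm.read_camera(name): name is "side" or "top"; returns the picture (384x512x3 uint8, red, green, blue); there is no depth.
- arm.camera_info(name): a dict with "fovy" (degrees; the focal length in pixels is half the picture's height over the tangent of half this angle, whatever the lens; pixels are square), "cx", "cy" (the principal point, pixels), "extrinsics" (4x4, takes a point from camera to world coordinates). Camera axes: x right, y down, z forward; pixel columns grow to the right and rows downward; lengths in m; the calibration is good to about 2 mm. A picture is of the moment at which its call begins. camera_info takes no time and is no camera call.
- arm.finish_job(): hands the job in, once; it reports no verdict.
The state is a dict: "t": time; "joint_pos": joint angles; "joint_velocities": joint speeds; "joint_efforts": joint torques, N m; "tcp_pos": TCP position; "ee_rot": TCP orientation; "wrist_force": force on the tool from outside, world axes, zero at the start; "moment": the same for the moment, N m; "opening": finger opening in m.
Only numpy, scipy, OpenCV 4.12 (cv2) and the standard library are available. Lean on these libraries where they do the work, as an engineer would, in place of code of your own. Each camera call takes 0.05 s, during which the arm holds its last target.

### The job

Load the steel bracket (the flat plate with an upright web) into the marking machine: lay it on the bed between the two guide strips, bare end first, and slide it under the raised foot until it is fully home against the stop. Then swing the side lever all the way down so that the foot clamps the bracket, and let go. Do not knock the other things on the bench about.

Things in the scene. Friction and masses are not known exactly. Their poses are not given: they have to be found in the camera images.
- bracket: loose plain steel bracket, 0.4 to 0.7 kg: base plate 200 x 56 x 8 mm (x, y, z) with an upright web 70 x 12 x 30 on the centre line of one half: x = -95 to -25, y = -6 to 6, z = 8 to 38 mm. Origin: centre of the underside; x runs along the plate to the bare end. Centre of mass near x = -14 mm. Starts flat on the table, left of the machine
- bare_end (a point): bracket: middle of the lower edge of its bare end (x = +100 mm in the bracket's frame); same axes as the bracket
- machine: fixed grey bench marking machine, 355 long, 130 wide, 250 high. Origin: on the table under the foot's axis; x points into the machine (the way the bracket slides), z up. Head overhangs the bed: front face x = -24 mm, 66 wide, z = 110 to 210 (round nose above the foot down to 92); column behind x = 85. With the bracket home its origin is at x = -55, y = 0 within the play
- bed_front (a point): machine: middle of the bed's open front edge, on the bed top (machine x = -190, y = 0, z = 20 mm); axes as the machine. The bed is 130 mm wide, flat and level. Two guide strips 12 wide and 6 high stand on it from machine x = -160 to 45 mm and leave a channel 64 mm wide centred on y = 0
- stop (a point): machine: middle of the foot of the stop block's front face, on the bed top (machine x = 45, y = 0, z = 20 mm), under the head; the stop is 18 mm high. Axes as the machine. The bracket's bare end butts against it
- lever (a joint): side lever angle (rad): 0 = fully down, level, at its end stop; 1.05 = fully up. Starts at 0.75 to 1.0, stays where left (friction 0.3 N m, about 3 N at the knob). A 12 mm bar on the front of the head with a ball knob at its end. The foot follows: it rises 30 mm per rad
- pivot (a point): centre of the lever's pivot on the front of the head, at machine (-31, -15, 160) mm; axes as the machine. The lever turns about x: at angle q the knob's centre is at machine (-31, -15 - 125 cos q, 160 + 125 sin q) mm, so it points to the machine's -y side when down
- knob (a point): centre of the lever's black ball knob, 32 mm in diameter, 125 mm from the pivot
- foot: black round hold-down foot of 40 mm diameter on a rod under the head. Origin: centre of its lower face. Lever raised: 27 to 35 mm above the bed; lever down: sprung, presses on an 8 mm plate (it would hang 5 mm above an empty bed) with about 7 N
- flat_bar: bystander: loose plain steel bar 200 x 56 x 8 mm without a web, far left; origin centre of underside
- ring_a: bystander: lower of two stacked black rings, 120 mm outside diameter, 12 mm high each, to the right; origin centre of underside
- wrench: bystander: loose 180 mm wrench at the left beyond the bracket
- jar: bystander: loose clear jar, 64 mm diameter, 85 mm high, left of the head; origin centre of underside

How it is judged:
On the way:
1. the bracket lies home against the stop while the lever is still raised (value of joint lever above 0.6 rad and x of bare_end in the frame of stop above -0.005 m and y of bare_end in the frame of stop between -0.008 and 0.008 m and z of bare_end in the frame of stop between -0.004 and 0.004 m), for 0.2 s.
At the end, for the whole second after the job is handed in: The lever is down (within 0.1 rad of its end stop), the foot presses on the bracket (more than 2 N), and the bracket lies flat and at rest on the bed between the guides, bare end within 5 mm of the stop (value of joint lever below 0.1 rad and x of bare_end in the frame of stop above -0.005 m and y of bare_end in the frame of stop between -0.008 and 0.008 m and z of bare_end in the frame of stop between -0.003 and 0.003 m and angle between bracket's own z axis and vertical below 0.03 rad and angle between the x axis of bracket and the x axis of machine, either way round below 0.08 rad and contact force between foot and bracket above 2 N and linear speed of bracket below 0.01 m/s); the robot touches nothing.
It fails at once if a bystander (flat bar, rings, wrench, jar) is pushed more than 40 mm from its place, or the jar is knocked over (distance of any of flat_bar, ring_a, wrench, jar from where it was at the start of the episode above 0.04 m or angle between jar's own z axis and vertical above 0.6 rad).
It also fails if it takes over 54 s, if anything falls off the work surface, if the arm or the gripper's body presses on something with over 40 N, if the wrist force passes 120 N, or if a joint passes its speed limit or range.

## Working session

There is one attempt and no reset: what is moved stays moved. The work goes in short steps, Python scripts to look and compute and a tool call to move; the robot and the scene stay as the last step left them, time stands still between calls to the robot, and variables do not carry over. Pictures are saved under pics/ and viewed, and the job is handed in when it is done.

Besides the shell and the picture viewer there is one more tool, called after ">>>" as name(argument=value, ...) on one line, values as JSON. drive_tool: Moves the arm, as the interface text tells. Its arguments: {"type":"object","properties":{"rows":{"type":"array"},"force":{"type":"number"}},"required":["rows"]}

```bash
mkdir -p pics
python3 - <<'E'
from workcell import arm
import cv2,numpy as np
s=arm.sense();print({k:np.round(v,4) for k,v in s.items()})
for n in("top","side"):
    im=arm.read_camera(n);cv2.imwrite(f"pics/{n}0.png",im[:,:,::-1])
    i=arm.camera_info(n);print(n,i["fovy"],i["cx"],i["cy"],{k:v for k,v in i.items() if k not in("fovy","cx","cy","extrinsics")});print(np.round(i["extrinsics"],4))
E
```

```text
{'t': np.float64(0.0), 'joint_pos': array([ 1.1588,  0.5371, -0.0045,  1.5388,  0.0027,  1.0673, -0.0712]), 'joint_velocities': array([-0.0007,  0.0012,  0.0019, -0.    ,  0.    , -0.001 ,  0.    ]), 'joint_efforts': array([-1.30000e-03, -5.70975e+01,  9.90300e-01, -2.51601e+01,
       -5.63000e-02,  1.78000e-02,  2.00000e-04]), 'tcp_pos': array([ 0.2201, -0.611 ,  0.2379]), 'ee_rot': array([-8.000e-04,  9.851e-01,  1.721e-01, -2.000e-04]), 'wrist_force': array([-0.0655, -0.0301, -0.7859]), 'moment': array([-0.0513,  0.0175,  0.0152]), 'opening': np.float64(0.0881)}
top 47.58745355550052 254.44107048131445 190.08674981440132 {}
[[ 0.014  -0.989   0.1475  0.3601]
 [-0.9999 -0.0133  0.0062  0.0357]
 [-0.0041 -0.1475 -0.989   1.5851]
 [ 0.      0.      0.      1.    ]]
side 57.12569642582745 261.1705514409182 190.06201122368228 {}
[[ 0.9458 -0.2034  0.2531  0.2909]
 [-0.3243 -0.5513  0.7687 -0.746 ]
 [-0.0168 -0.8091 -0.5874  0.6989]
 [ 0.      0.      0.      1.    ]]
```

View pics/top0.png

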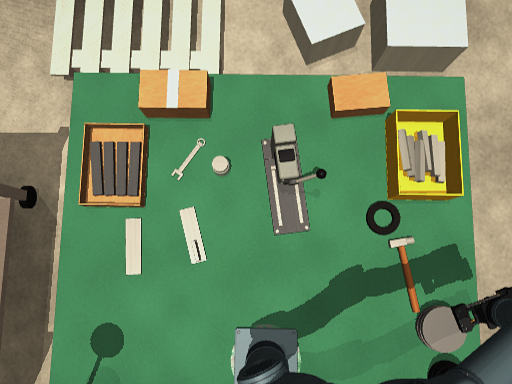

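View pics/side0.png

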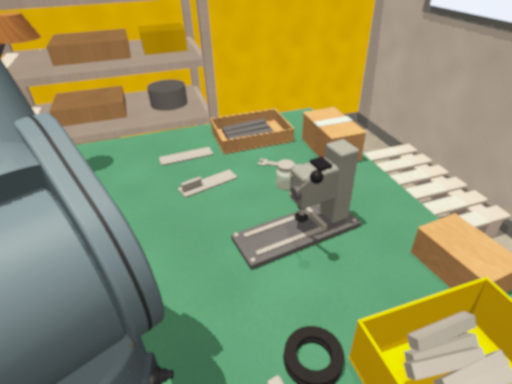

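```bash
cat > h.py <<'E'
from workcell import arm
import cv2,numpy as np
def cam(n):
    i=arm.camera_info(n);f=192/np.tan(np.radians(i["fovy"]/2));return f,i["cx"],i["cy"],np.array(i["extrinsics"])
def ray(n,u,v):
    f,cx,cy,E=cam(n);d=E[:3,:3]@np.array([(u-cx)/f,(v-cy)/f,1]);return E[:3,3],d
def atz(n,u,v,z):
    o,d=ray(n,u,v);return o+d*(z-o[2])/d[2]
def proj(n,P):
    f,cx,cy,E=cam(n);p=(np.atleast_2d(P)-E[:3,3])@E[:3,:3];return np.c_[f*p[:,0]/p[:,2]+cx,f*p[:,1]/p[:,2]+cy]
def crop(n,x0,y0,x1,y1,s,out,im=None):
    if im is None: im=arm.read_camera(n)[:,:,::-1]
    c=cv2.resize(im[y0:y1,x0:x1],None,fx=s,fy=s,interpolation=cv2.INTER_CUBIC)
    cv2.imwrite(out,c)
E
python3 - <<'E'
from h import *
t=cv2.imread("pics/top0.png");s=cv2.imread("pics/side0.png")
crop("top",170,115,340,245,4.6,"pics/c1.png",t)
crop("side",170,130,370,280,4,"pics/c2.png",s)
E
```

```text
(no output)
```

View pics/c1.png

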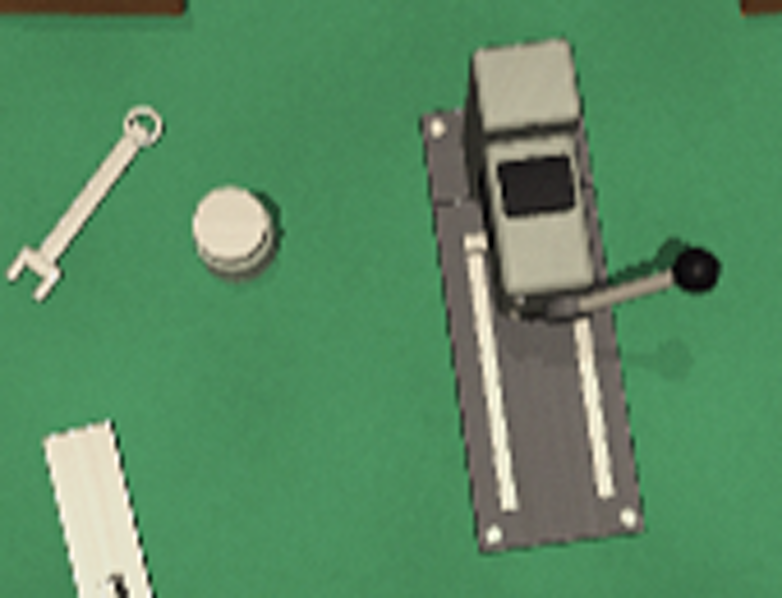

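View pics/c2.png

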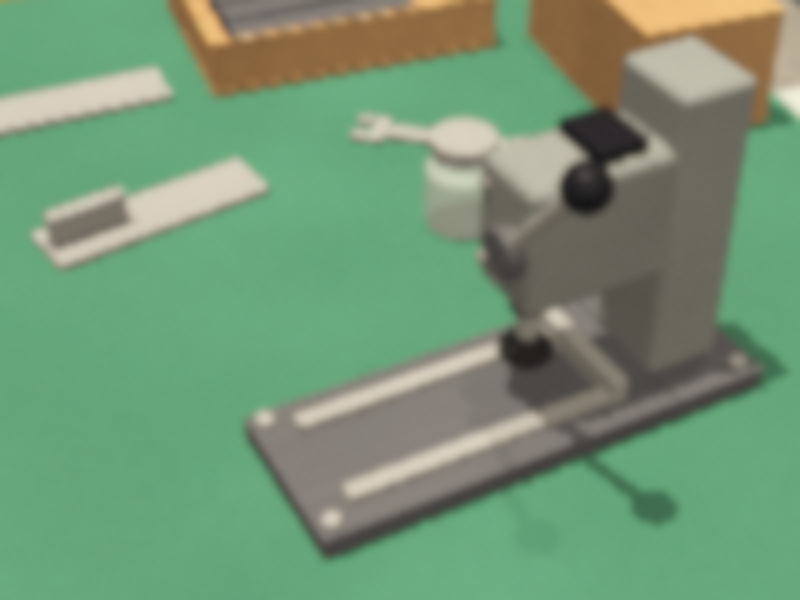

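```bash
cat > fit.py <<'E'
from h import *
from scipy.optimize import least_squares
def C(n,x,y):
    return (170+(x+.5)/4.6-.5,115+(y+.5)/4.6-.5) if n=="top" else (170+(x+.5)/4-.5,130+(y+.5)/4-.5)
obs=[("top",481,551,-190,65,20),("top",641,530,-190,-65,20),("top",421,115,165,65,20),
("top",509,511,-160,38,26),("top",605,497,-160,-38,26),
("side",248,426,-190,65,20),("side",326,546,-190,-65,20),("side",303,420,-160,38,26),("side",350,492,-160,-38,26),("side",765,371,165,-65,20)]
def w(p,P):
    c,s=np.cos(p[2]),np.sin(p[2]);P=np.asarray(P)/1000.
    return np.array([p[0]+c*P[0]-s*P[1],p[1]+s*P[0]+c*P[1],P[2]])
def res(p,o=obs):
    return np.array([proj(n,w(p,(a,b,c)))[0]-C(n,x,y) for n,x,y,a,b,c in o]).ravel()
if __name__=="__main__":
    for sel in (obs,obs[:5],obs[5:]):
        r=least_squares(res,[.6,0,0],args=(sel,));print(np.round(r.x,4),np.round(r.fun.reshape(-1,2),2).tolist())
    p=least_squares(res,[.6,0,0]).x
    # lever
    for n,k in(("top",(695,269)),("side",(587,187))):
        best=min((np.hypot(*(proj(n,w(p,(-31,-15-125*np.cos(q),160+125*np.sin(q))))[0]-C(n,*k))),q) for q in np.linspace(0,1.05,106));print(n,best)
E
python3 fit.py
python3 - <<'E'
from h import *
t=cv2.imread("pics/top0.png");s=cv2.imread("pics/side0.png")
crop("top",110,195,220,285,7,"pics/c3.png",t)
crop("side",150,140,250,205,7.5,"pics/c4.png",s)
E
```

```text
[ 0.632  -0.0649  0.1442] [[0.13, -0.15], [1.29, -0.32], [0.07, -0.91], [0.45, -0.87], [0.61, -0.59], [-1.03, -1.71], [-0.3, -0.52], [-1.09, 0.59], [-0.53, 0.34], [0.3, -0.65]]
[ 0.6299 -0.0634  0.141 ] [[-0.47, 0.38], [0.72, 0.33], [-0.2, -0.45], [-0.12, -0.32], [0.06, 0.03]]
[ 0.6329 -0.0663  0.1462] [[-0.58, -1.38], [0.32, -0.15], [-0.6, 0.91], [0.05, 0.68], [0.8, -0.51]]
top (np.float64(0.23838089834150827), np.float64(0.91))
side (np.float64(0.3112963569407975), np.float64(0.89))
```

View pics/c3.png

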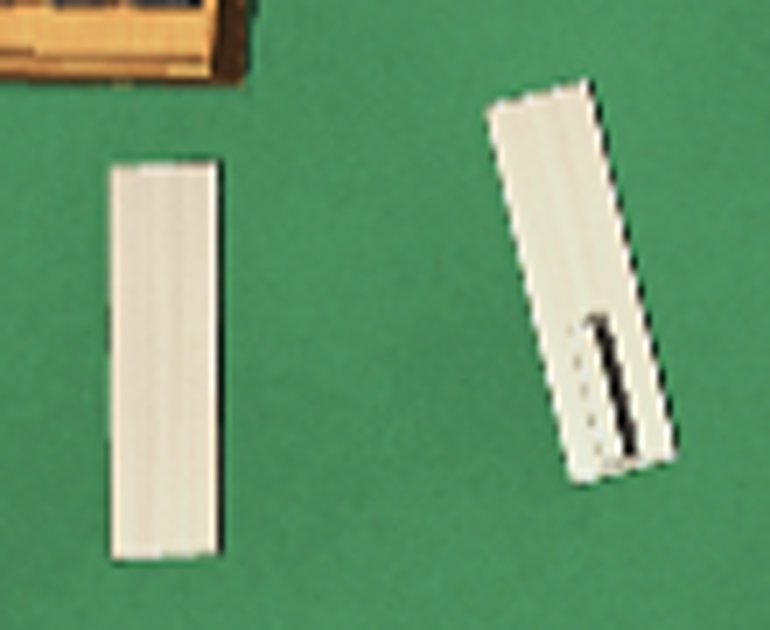

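View pics/c4.png

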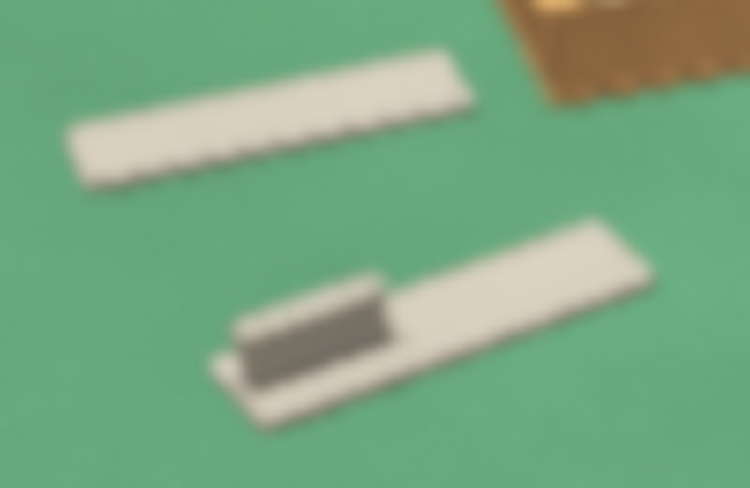

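```bash
cat > fitb.py <<'E'
from h import *
from fit import w
from scipy.optimize import least_squares
T=lambda x,y:(110+(x+.5)/7-.5,195+(y+.5)/7-.5)
S=lambda x,y:(150+(x+.5)/7.5-.5,140+(y+.5)/7.5-.5)
obs=[("top",T(487,104),100,28,8),("top",T(589,79),100,-28,8),("top",T(676,458),-100,-28,8),("top",T(573,483),-100,28,8),
("side",S(655,270),100,-28,8),("side",S(598,217),100,28,8),("side",S(208,362),-100,28,8),("side",S(265,426),-100,-28,8)]
res=lambda p,o:np.array([proj(n,w(p,P))[0]-np.array(c) for n,c,*P in o]).ravel()
for o in(obs,obs[:4],obs[4:]):
    r=least_squares(res,[.6,.2,.2],args=(o,));print(np.round(r.x,4),np.round(r.fun.reshape(-1,2),2).tolist())
E
python3 fitb.py
cat >> h.py <<'E'
from scipy.spatial.transform import Rotation as R
def pose():
    s=arm.sense();q=s["ee_rot"];return s,R.from_quat(np.r_[q[1:],q[0]])
def to(x,y,z,yaw,p=None):
    "shift in tool axes (cm) and rotvec (deg) to tool-down target with tool x at world yaw"
    s,r=pose();t=R.from_euler("z",yaw)*R.from_euler("x",np.pi)
    d=r.inv().apply(np.array([x,y,z])-(s["tcp_pos"] if p is None else p))*100
    print("to",(x,y,z),"d",np.round(d,2),"rot",np.round((r.inv()*t).as_rotvec(degrees=True),1))
E
python3 - <<'E'
from h import *
to(.45,.0,.25,.2)
to(.45,-.20,.25,.2)
E
```

```text
[0.431  0.267  0.2652] [[-0.45, 0.05], [-0.05, -0.19], [0.29, -0.51], [-0.23, -0.14], [-0.07, 0.71], [-0.38, 0.82], [0.32, 0.06], [-0.43, -0.37]]
[0.4303 0.2666 0.2587] [[-0.18, 0.15], [0.24, 0.01], [0.24, -0.21], [-0.3, 0.06]]
[0.4318 0.2684 0.2781] [[-0.06, 0.27], [-0.53, 0.46], [0.55, 0.01], [0.01, -0.5]]
to (0.45, 0.0, 0.25) d [ 42.34 -49.69  -1.14] rot [-0.1  0.   8.4]
to (0.45, -0.2, 0.25) d [ 35.56 -30.87  -1.17] rot [-0.1  0.   8.4]
```

Run:
```python
from h import *
to(.47,-.20,.27,.263)
to(.45,.05,.25,.263)
to(.3876,.2553,.15,.263)
```

```text
to (0.47, -0.2, 0.27) d [ 37.44 -30.2   -3.17] rot [-0.1  0.   4.8]
to (0.45, 0.05, 0.25) d [ 44.04 -54.39  -1.13] rot [-0.1  0.   4.8]
to (0.3876, 0.2553, 0.15) d [ 45.13 -75.81   8.9 ] rot [-0.1  0.   4.8]
```

>>> drive_tool(rows=[{"x": 37, "y": -30, "z": -3, "az": 4.8}, {"x": 37, "y": -30, "z": -3, "az": 4.8}, {"x": 37, "y": -30, "z": -3, "az": 4.8}, {"x": 37, "y": -30, "z": -3, "az": 4.8}, {"x": 37, "y": -30, "z": -3, "az": 4.8}, {"x": 37, "y": -30, "z": -3, "az": 4.8}, {"x": 37, "y": -30, "z": -3, "az": 4.8}, {"x": 37, "y": -30, "z": -3, "az": 4.8}, {"x": 37, "y": -30, "z": -3, "az": 4.8}, {"x": 44, "y": -54, "z": -1, "az": 4.8}])

```text
$.rows[0]: bad value
```

Run:
```python
from h import *
to(.45,.05,.25,.263)
to(.3876,.2553,.15,.263)
print(pose()[0]["joint_pos"])
```

```text
to (0.45, 0.05, 0.25) d [ 44.04 -54.39  -1.13] rot [-0.1  0.   4.8]
to (0.3876, 0.2553, 0.15) d [ 45.13 -75.81   8.9 ] rot [-0.1  0.   4.8]
[ 1.15878245  0.53711412 -0.00441879  1.53874938  0.00265208  1.06730002
 -0.07119028]
```

>>> drive_tool(rows=[{"x": 37, "y": -30, "z": -3, "ax": 0, "ay": 0, "az": 4.8, "hand": 8.8}, {"x": 37, "y": -30, "z": -3, "ax": 0, "ay": 0, "az": 4.8, "hand": 8.8}])

```text
t: 0.27
tcp_pos: [0.2615, -0.5407, 0.243]
ee_rot: [-0.0, 0.992, 0.126, -0.001]
wrist_force: [1.5, 0.4, -0.8]
opening: 0.088
```

Run:
```python
from h import *
to(.47,-.20,.27,.263)
to(.45,.05,.25,.263)
```

```text
to (0.47, -0.2, 0.27) d [ 28.71 -27.77  -2.72] rot [-0.   0.1 -0.6]
to (0.45, 0.05, 0.25) d [ 33.03 -52.48  -0.71] rot [-0.   0.1 -0.6]
```

>>> drive_tool(rows=[{"x": 29, "y": -28, "z": -2.7, "ax": 0, "ay": 0, "az": -0.6, "hand": 8.8}, {"x": 29, "y": -28, "z": -2.7, "ax": 0, "ay": 0, "az": -0.6, "hand": 8.8}, {"x": 29, "y": -28, "z": -2.7, "ax": 0, "ay": 0, "az": -0.6, "hand": 8.8}, {"x": 29, "y": -28, "z": -2.7, "ax": 0, "ay": 0, "az": -0.6, "hand": 8.8}, {"x": 29, "y": -28, "z": -2.7, "ax": 0, "ay": 0, "az": -0.6, "hand": 8.8}, {"x": 29, "y": -28, "z": -2.7, "ax": 0, "ay": 0, "az": -0.6, "hand": 8.8}, {"x": 29, "y": -28, "z": -2.7, "ax": 0, "ay": 0, "az": -0.6, "hand": 8.8}, {"x": 29, "y": -28, "z": -2.7, "ax": 0, "ay": 0, "az": -0.6, "hand": 8.8}, {"x": 33, "y": -52.5, "z": -0.7, "ax": 0, "ay": 0, "az": -0.6, "hand": 8.8}, {"x": 33, "y": -52.5, "z": -0.7, "ax": 0, "ay": 0, "az": -0.6, "hand": 8.8}])

```text
t: 1.1
tcp_pos: [0.4384, -0.17, 0.2621]
ee_rot: [0.0, 0.991, 0.136, 0.0]
wrist_force: [-0.2, 0.4, -0.0]
opening: 0.0884
```

Run:
```python
from h import *
to(.45,.05,.25,.263)
to(.3876,.2553,.12,.263)
```

```text
to (0.45, 0.05, 0.25) d [  7.05 -20.87   1.21] rot [ 0.  -0.   0.6]
to (0.3876, 0.2553, 0.12) d [  6.58 -42.32  14.2 ] rot [ 0.  -0.   0.6]
```

>>> drive_tool(rows=[{"x": 7, "y": -21, "z": 1, "ax": 0, "ay": 0, "az": 0.6, "hand": 8.8}, {"x": 7, "y": -21, "z": 1, "ax": 0, "ay": 0, "az": 0.6, "hand": 8.8}, {"x": 7, "y": -21, "z": 1, "ax": 0, "ay": 0, "az": 0.6, "hand": 8.8}, {"x": 7, "y": -21, "z": 1, "ax": 0, "ay": 0, "az": 0.6, "hand": 8.8}, {"x": 6.5, "y": -42.3, "z": 14, "ax": 0, "ay": 0, "az": 0.6, "hand": 8.8}, {"x": 6.5, "y": -42.3, "z": 14, "ax": 0, "ay": 0, "az": 0.6, "hand": 8.8}, {"x": 6.5, "y": -42.3, "z": 14, "ax": 0, "ay": 0, "az": 0.6, "hand": 8.8}, {"x": 6.5, "y": -42.3, "z": 14, "ax": 0, "ay": 0, "az": 0.6, "hand": 8.8}, {"x": 6.5, "y": -42.3, "z": 14, "ax": 0, "ay": 0, "az": 0.6, "hand": 8.8}, {"x": 6.5, "y": -42.3, "z": 14, "ax": 0, "ay": 0, "az": 0.6, "hand": 8.8}])

```text
t: 1.93
tcp_pos: [0.3949, 0.2136, 0.142]
ee_rot: [-0.0, 0.991, 0.13, -0.0]
wrist_force: [0.1, 0.5, -0.5]
opening: 0.0883
```

Run:
```python
from h import *
to(.3876,.2553,.12,.263)
to(.3876,.2553,.013,.263)
print(pose()[0]["joint_pos"])
crop("side",130,100,330,250,4,"pics/s1.png")
```

```text
to (0.3876, 0.2553, 0.12) d [ 0.37 -4.22  2.2 ] rot [-0.   0.  -0.1]
to (0.3876, 0.2553, 0.013) d [ 0.37 -4.21 12.9 ] rot [-0.   0.  -0.1]
[-0.2338549   0.38422142 -0.42944099  2.11045672  0.24643958  0.69391422
 -2.13558205]
```

View pics/s1.png

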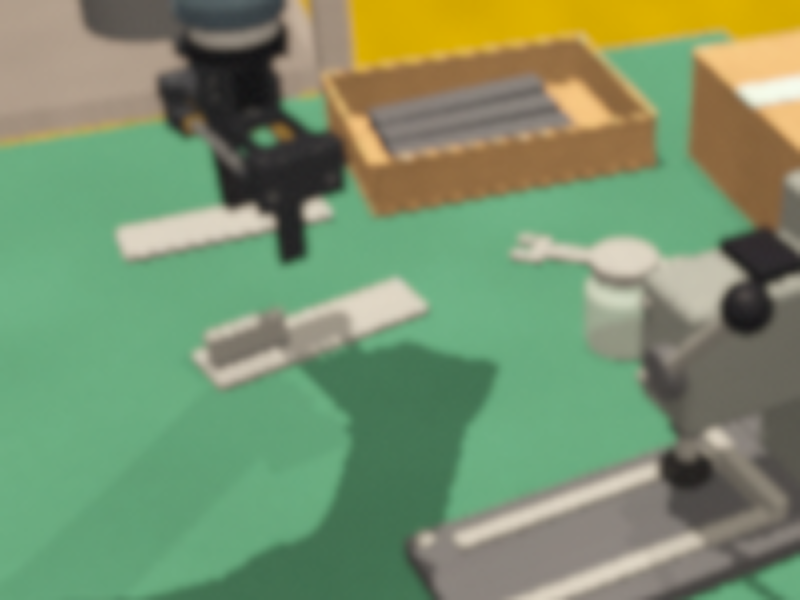

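>>> drive_tool(rows=[{"x": 0.35, "y": -4.2, "z": 2, "ax": 0, "ay": 0, "az": 0, "hand": 8.8}, {"x": 0.35, "y": -4.2, "z": 5, "ax": 0, "ay": 0, "az": 0, "hand": 8.8}, {"x": 0.35, "y": -4.2, "z": 8.5, "ax": 0, "ay": 0, "az": 0, "hand": 8.8}, {"x": 0.35, "y": -4.2, "z": 10.5, "ax": 0, "ay": 0, "az": 0, "hand": 8.8}, {"x": 0.35, "y": -4.2, "z": 10.5, "ax": 0, "ay": 0, "az": 0, "hand": 8.8}, {"x": 0.35, "y": -4.2, "z": 10.5, "ax": 0, "ay": 0, "az": 0, "hand": 8.8}])

```text
t: 2.48
tcp_pos: [0.3876, 0.2531, 0.0375]
ee_rot: [0.001, 0.991, 0.131, -0.001]
wrist_force: [0.4, 0.7, 0.5]
opening: 0.0883
```

Run:
```python
from h import *
to(.3876,.2553,.013,.263)
im=arm.read_camera("side")[:,:,::-1];crop("side",150,140,250,205,7.5,"pics/s2.png",im)
```

```text
to (0.3876, 0.2553, 0.013) d [ 0.06 -0.21  2.45] rot [ 0.1  0.1 -0. ]
```

View pics/s2.png

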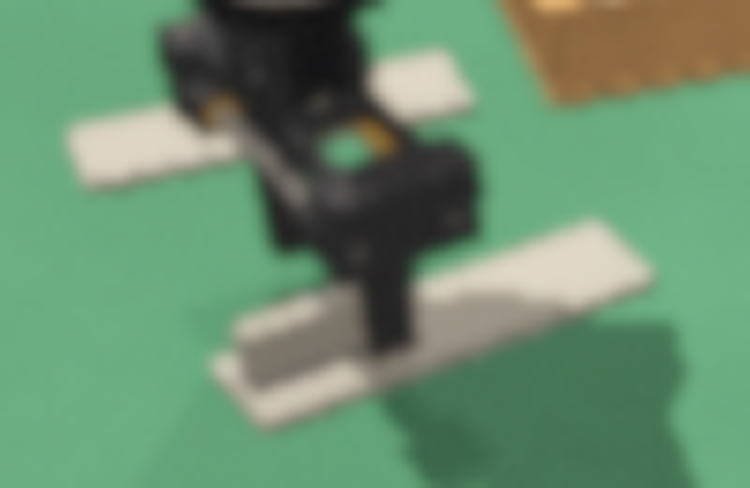

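Run:
```python
from h import *
from fit import w
s,r=pose()
for dx in(-.009,.009): print((proj("side",s["tcp_pos"]+r.apply([dx,.044,0]))-[150,140])*7.5)
print((proj("side",[w((.4306,.267,.263),P) for P in((-25,-6,8),(-25,-6,38),(-95,-6,38))])-[150,140])*7.5)
```

```text
[[364.18881684 346.505582  ]]
[[401.62477903 332.72465409]]
[[389.90545833 339.10823627]
 [382.19383333 284.4784964 ]
 [237.25800221 336.4469439 ]]
```

>>> drive_tool(rows=[{"x": 0, "y": -0.2, "z": 1.4, "ax": 0, "ay": 0, "az": 0, "hand": 8.8}, {"x": 0, "y": -0.2, "z": 2.4, "ax": 0, "ay": 0, "az": 0, "hand": 8.8}, {"x": 0, "y": -0.2, "z": 2.4, "ax": 0, "ay": 0, "az": 0, "hand": 8.8}, {"x": 0, "y": -0.2, "z": 2.4, "ax": 0, "ay": 0, "az": 0, "hand": 4}, {"x": 0, "y": -0.2, "z": 2.4, "ax": 0, "ay": 0, "az": 0, "hand": 0}, {"x": 0, "y": -0.2, "z": 2.4, "ax": 0, "ay": 0, "az": 0, "hand": 0}, {"x": 0, "y": -0.2, "z": 2.4, "ax": 0, "ay": 0, "az": 0, "hand": 0}, {"x": 0, "y": -0.2, "z": 2.4, "ax": 0, "ay": 0, "az": 0, "hand": 0}, {"x": 0, "y": -0.2, "z": 2.4, "ax": 0, "ay": 0, "az": 0, "hand": 0}, {"x": 0, "y": -0.2, "z": 2.4, "ax": 0, "ay": 0, "az": 0, "hand": 0}], force=55)

```text
t: 3.37
tcp_pos: [0.3878, 0.2556, 0.014]
ee_rot: [-0.0, 0.991, 0.131, 0.0]
wrist_force: [0.0, 0.3, -0.4]
opening: 0.0439
```

Still closing.

>>> drive_tool(rows=[{"x": 0, "y": 0, "z": 0, "ax": 0, "ay": 0, "az": 0, "hand": 0}, {"x": 0, "y": 0, "z": 0, "ax": 0, "ay": 0, "az": 0, "hand": 0}, {"x": 0, "y": 0, "z": 0, "ax": 0, "ay": 0, "az": 0, "hand": 0}, {"x": 0, "y": 0, "z": 0, "ax": 0, "ay": 0, "az": 0, "hand": 0}, {"x": 0, "y": 0, "z": 0, "ax": 0, "ay": 0, "az": 0, "hand": 0}, {"x": 0, "y": 0, "z": 0, "ax": 0, "ay": 0, "az": 0, "hand": 0}, {"x": 0, "y": 0, "z": 0, "ax": 0, "ay": 0, "az": 0, "hand": 0}, {"x": 0, "y": 0, "z": 0, "ax": 0, "ay": 0, "az": 0, "hand": 0}])

```text
t: 4.03
tcp_pos: [0.3877, 0.2559, 0.0139]
ee_rot: [-0.0, 0.991, 0.131, 0.0]
wrist_force: [-0.8, 1.1, -0.6]
opening: 0.0114
```

Gripped (12 mm web). Lift 7 cm and check for tilt.

>>> drive_tool(rows=[{"x": 0, "y": 0, "z": 0, "ax": 0, "ay": 0, "az": 0, "hand": 0}, {"x": 0, "y": 0, "z": -1, "ax": 0, "ay": 0, "az": 0, "hand": 0}, {"x": 0, "y": 0, "z": -2.5, "ax": 0, "ay": 0, "az": 0, "hand": 0}, {"x": 0, "y": 0, "z": -4.5, "ax": 0, "ay": 0, "az": 0, "hand": 0}, {"x": 0, "y": 0, "z": -6.5, "ax": 0, "ay": 0, "az": 0, "hand": 0}, {"x": 0, "y": 0, "z": -8, "ax": 0, "ay": 0, "az": 0, "hand": 0}, {"x": 0, "y": 0, "z": -8, "ax": 0, "ay": 0, "az": 0, "hand": 0}])

```text
t: 4.62
tcp_pos: [0.3887, 0.2558, 0.0963]
ee_rot: [-0.0, 0.991, 0.13, 0.001]
wrist_force: [0.9, 0.2, -6.6]
opening: 0.0119
```

Run:
```python
from h import *
im=arm.read_camera("side")[:,:,::-1];crop("side",150,110,270,200,6.5,"pics/s3.png",im)
s,r=pose();b=s["tcp_pos"]
# expected plate corners if held level: grasp at bracket x=-45; underside 14mm below tcp
for dx in(-.055,.145):
  for dy in(-.028,.028): print((proj("side",b+r.apply([dx,dy,.006]))-[150,110])*6.5)
print(s["moment"],s["wrist_force"])
# target: machine frame grasp x=-155-45=-200,y=0
m=(.632,-.0649,.1442)
from fit import w
for z in(.2,.12):
  p=w(m,(-200,0,0));to(p[0],p[1],z,m[2])
```

```text
[[155.74196176 374.35493276]]
[[200.87081188 424.93230835]]
[[504.25454853 258.61072141]]
[[557.08687679 301.7906668 ]]
[-0.00786774  0.17555206 -0.00882583] [-0.90114651  0.45460466 -6.45026052]
to (np.float64(0.434075763367608), np.float64(-0.09364015576653825), 0.2) d [ -4.56  34.9  -10.52] rot [-0.  -0.1  6.7]
to (np.float64(0.434075763367608), np.float64(-0.09364015576653825), 0.12) d [-4.58 34.9  -2.52] rot [-0.  -0.1  6.7]
```

View pics/s3.png

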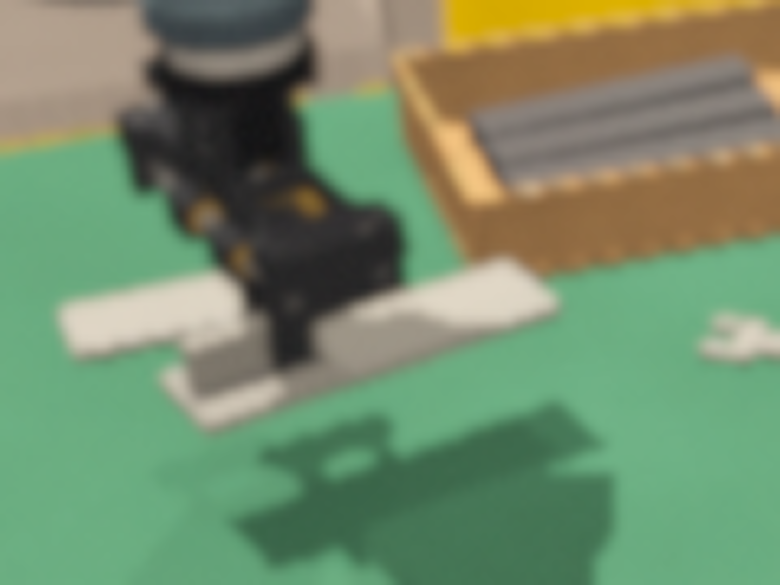

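>>> drive_tool(rows=[{"x": 0, "y": 3, "z": -1, "ax": 0, "ay": 0, "az": 0, "hand": 0}, {"x": 0, "y": 6.5, "z": -1.5, "ax": 0, "ay": 0, "az": 1, "hand": 0}, {"x": 0, "y": 10, "z": -1.5, "ax": 0, "ay": 0, "az": 2, "hand": 0}, {"x": 0, "y": 13.5, "z": -1.5, "ax": 0, "ay": 0, "az": 3, "hand": 0}, {"x": -1, "y": 17, "z": -1.5, "ax": 0, "ay": 0, "az": 4, "hand": 0}, {"x": -2, "y": 20.5, "z": -1.5, "ax": 0, "ay": 0, "az": 5, "hand": 0}, {"x": -3, "y": 24, "z": -1.5, "ax": 0, "ay": 0, "az": 6, "hand": 0}, {"x": -3.8, "y": 27.5, "z": -1.5, "ax": 0, "ay": 0, "az": 6.7, "hand": 0}, {"x": -4.4, "y": 31, "z": -1.5, "ax": 0, "ay": 0, "az": 6.7, "hand": 0}, {"x": -4.5, "y": 33.5, "z": -1.5, "ax": 0, "ay": 0, "az": 6.7, "hand": 0}])

```text
t: 5.5
tcp_pos: [0.4284, -0.0834, 0.1075]
ee_rot: [0.0, 0.997, 0.071, -0.002]
wrist_force: [-0.1, -0.0, -5.9]
opening: 0.0117
```

>>> drive_tool(rows=[{"x": 0, "y": 1.4, "z": 0, "ax": 0, "ay": 0, "az": 0, "hand": 0}, {"x": 0, "y": 1.4, "z": 0, "ax": 0, "ay": 0, "az": 0, "hand": 0}, {"x": 0, "y": 1.4, "z": 0, "ax": 0, "ay": 0, "az": 0, "hand": 0}])

```text
t: 5.75
tcp_pos: [0.4317, -0.0941, 0.1078]
ee_rot: [-0.0, 0.997, 0.071, -0.001]
wrist_force: [0.8, 0.7, -6.2]
opening: 0.0116
```

Run:
```python
from h import *
from fit import w
im=arm.read_camera("side")[:,:,::-1];crop("side",200,120,360,240,5,"pics/s4.png",im)
im=arm.read_camera("top")[:,:,::-1];crop("top",230,150,340,270,5,"pics/t4.png",im)
m=(.632,-.0649,.1442)
p=w(m,(-200,0,0))
for z in(.06,.036): to(p[0],p[1],z,m[2])
s,r=pose();b=s["tcp_pos"]
for dx in(-.055,.145):
  for dy in(-.028,.028): print((proj("side",b+r.apply([dx,dy,.006]))-[200,120])*5,(proj("top",b+r.apply([dx,dy,-.002]))-[230,150])*5)
```

```text
to (np.float64(0.434075763367608), np.float64(-0.09364015576653825), 0.06) d [0.19 0.16 4.81] rot [-0.1  0.1  0.1]
to (np.float64(0.434075763367608), np.float64(-0.09364015576653825), 0.036) d [0.2  0.16 7.21] rot [-0.1  0.1  0.1]
[[ 47.64994748 538.20883419]] [[293.25421186 507.12518214]]
[[ 88.71269082 607.31528547]] [[375.87589074 496.01375432]]
[[393.04660433 421.3404978 ]] [[251.31061168 214.53529031]]
[[446.04829397 479.85472882]] [[332.30900958 203.82672439]]
```

View pics/s4.png

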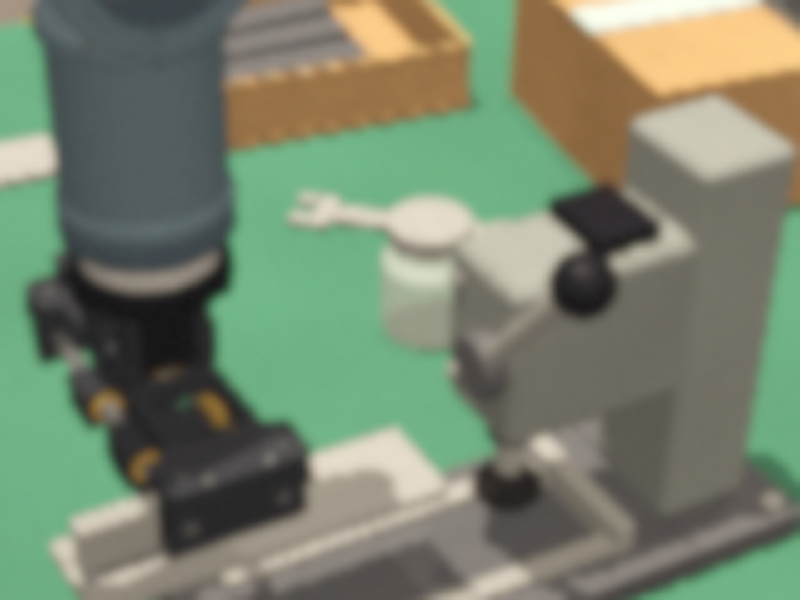

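View pics/t4.png

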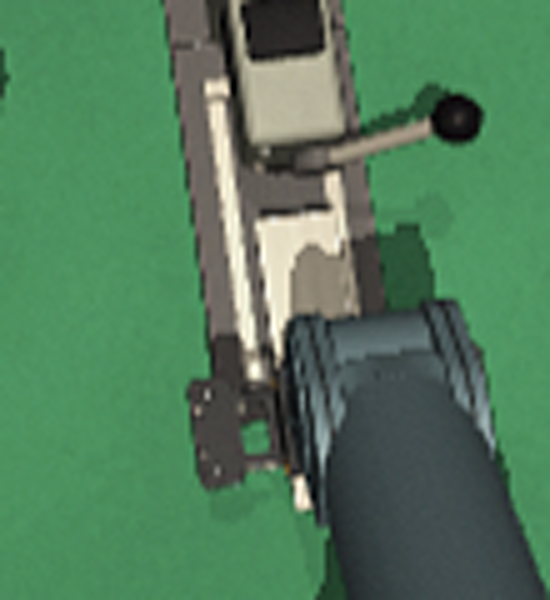

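>>> drive_tool(rows=[{"x": 0.2, "y": 0, "z": 2, "ax": 0, "ay": 0, "az": 0, "hand": 0}, {"x": 0.2, "y": 0, "z": 4, "ax": 0, "ay": 0, "az": 0, "hand": 0}, {"x": 0.2, "y": 0, "z": 5.5, "ax": 0, "ay": 0, "az": 0, "hand": 0}, {"x": 0.2, "y": 0, "z": 5.7, "ax": 0, "ay": 0, "az": 0, "hand": 0}, {"x": 0.2, "y": 0, "z": 5.7, "ax": 0, "ay": 0, "az": 0, "hand": 0}, {"x": 0.2, "y": 0, "z": 5.7, "ax": 0, "ay": 0, "az": 0, "hand": 0}])

```text
t: 6.35
tcp_pos: [0.4354, -0.0924, 0.0523]
ee_rot: [-0.0, 0.997, 0.073, 0.0]
wrist_force: [-0.3, 0.7, -5.6]
opening: 0.0115
```

Run:
```python
from h import *
im=arm.read_camera("side")[:,:,::-1];crop("side",220,180,320,255,8,"pics/s5.png",im)
im=arm.read_camera("top")[:,:,::-1];crop("top",255,165,320,235,8.5,"pics/t5.png",im)
s,r=pose();b=s["tcp_pos"];print(r.as_euler("xyz",degrees=True))
for dx in(-.055,.145):
  for dy in(-.028,.028): print((proj("side",b+r.apply([dx,dy,.006]))-[220,180]+.5)*8,(proj("top",b+r.apply([dx,dy,-.002]))-[255,165]+.5)*8.5)
```

```text
[ 1.79974573e+02 -9.12019264e-02  8.34218470e+00]
[[-50.47807984 510.33778819]] [[281.47835381 730.64836113]]
[[ 13.96175818 622.33592148]] [[416.83269017 712.53854245]]
[[481.75687864 319.09193836]] [[213.29747024 250.99777328]]
[[563.94527268 414.48128524]] [[346.14482099 233.48658401]]
```

View pics/s5.png

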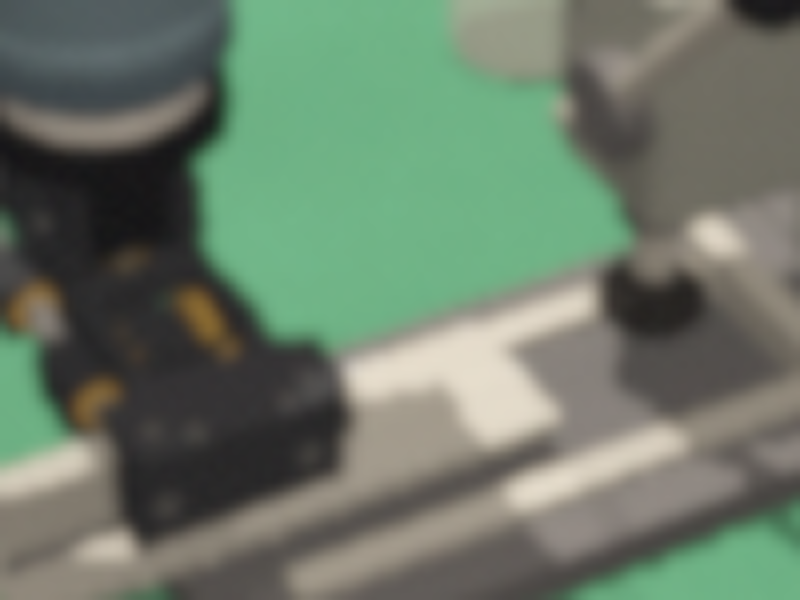

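View pics/t5.png

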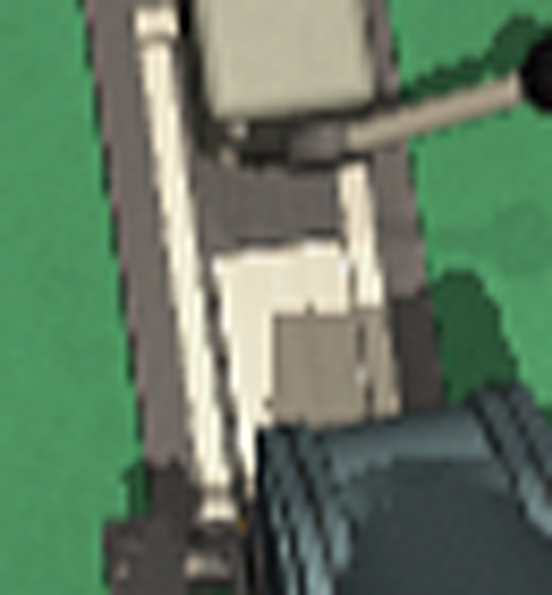

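Run:
```python
from h import *
from fit import w
im=arm.read_camera("top");cv2.imwrite("pics/t5full.png",im[:,:,::-1])
for v in(196,199,202,208): print(v,[(u,int(im[v,u].mean())) for u in range(272,304)])
s,r=pose();b=s["tcp_pos"]
for m in((.632,-.0649,.1442),(.6299,-.0634,.141)):
  for X in(-70,-110):
    P=[w(m,(X,y,26)) for y in(44,32,-32,-44)]
    print(X,np.round(proj("top",P),1).tolist())
for dx in(.13,.09): print(np.round(proj("top",[b+r.apply([dx,dy,-.002]) for dy in(-.028,.028)]),1).tolist())
```

```text
196 [(272, 109), (273, 107), (274, 109), (275, 218), (276, 229), (277, 229), (278, 160), (279, 102), (280, 202), (281, 229), (282, 224), (283, 219), (284, 217), (285, 219), (286, 218), (287, 222), (288, 220), (289, 216), (290, 214), (291, 217), (292, 218), (293, 214), (294, 216), (295, 225), (296, 157), (297, 227), (298, 226), (299, 156), (300, 101), (301, 103), (302, 104), (303, 109)]
199 [(272, 103), (273, 106), (274, 106), (275, 172), (276, 231), (277, 228), (278, 210), (279, 94), (280, 70), (281, 231), (282, 223), (283, 220), (284, 217), (285, 220), (286, 218), (287, 221), (288, 221), (289, 219), (290, 215), (291, 217), (292, 221), (293, 218), (294, 215), (295, 217), (296, 179), (297, 227), (298, 228), (299, 233), (300, 95), (301, 86), (302, 92), (303, 91)]
202 [(272, 105), (273, 107), (274, 105), (275, 100), (276, 232), (277, 229), (278, 231), (279, 105), (280, 107), (281, 230), (282, 225), (283, 222), (284, 219), (285, 221), (286, 224), (287, 192), (288, 126), (289, 129), (290, 127), (291, 124), (292, 127), (293, 127), (294, 126), (295, 126), (296, 163), (297, 122), (298, 139), (299, 139), (300, 93), (301, 54), (302, 58), (303, 60)]
208 [(272, 106), (273, 106), (274, 106), (275, 106), (276, 133), (277, 230), (278, 227), (279, 233), (280, 108), (281, 97), (282, 241), (283, 225), (284, 222), (285, 222), (286, 226), (287, 128), (288, 132), (289, 136), (290, 134), (291, 131), (292, 129), (293, 134), (294, 135), (295, 131), (296, 129), (297, 125), (298, 135), (299, 138), (300, 141), (301, 96), (302, 56), (303, 59)]
-70 [[275.6, 200.3], [278.9, 199.8], [296.5, 197.5], [299.7, 197.1]]
-110 [[277.1, 211.2], [280.4, 210.8], [298.1, 208.5], [301.4, 208.0]]
-70 [[275.1, 200.8], [278.4, 200.4], [296.0, 198.2], [299.3, 197.7]]
-110 [[276.6, 211.8], [279.9, 211.4], [297.5, 209.1], [300.9, 208.7]]
[[280.2, 198.2], [295.9, 196.1]]
[[281.8, 209.3], [297.5, 207.3]]
```

>>> drive_tool(rows=[{"x": 0, "y": -0.15, "z": 0, "ax": 0, "ay": 0, "az": 0, "hand": 0}, {"x": 0, "y": -0.15, "z": 0.5, "ax": 0, "ay": 0, "az": 0, "hand": 0}, {"x": 0, "y": -0.15, "z": 1, "ax": 0, "ay": 0, "az": 0, "hand": 0}, {"x": 0, "y": -0.15, "z": 1.4, "ax": 0, "ay": 0, "az": 0, "hand": 0}, {"x": 0, "y": -0.15, "z": 1.6, "ax": 0, "ay": 0, "az": 0, "hand": 0}, {"x": 0, "y": -0.15, "z": 1.7, "ax": 0, "ay": 0, "az": 0, "hand": 0}, {"x": 0, "y": -0.15, "z": 1.7, "ax": 0, "ay": 0, "az": 0, "hand": 0}])

```text
t: 7.08
tcp_pos: [0.4347, -0.0916, 0.0346]
ee_rot: [-0.0, 0.997, 0.073, -0.0]
wrist_force: [0.5, 0.3, -6.3]
opening: 0.0118
```

Run:
```python
from h import *
im=arm.read_camera("side")[:,:,::-1];crop("side",220,180,320,255,8,"pics/s6.png",im)
im=arm.read_camera("top")
for v in(193,196,199,202): print(v,[(u,int(im[v,u].mean())) for u in range(272,304)])
print(pose()[0]["wrist_force"],pose()[0]["tcp_pos"])
```

```text
193 [(272, 106), (273, 104), (274, 155), (275, 230), (276, 227), (277, 231), (278, 92), (279, 99), (280, 107), (281, 105), (282, 96), (283, 98), (284, 103), (285, 107), (286, 105), (287, 106), (288, 90), (289, 92), (290, 88), (291, 87), (292, 74), (293, 70), (294, 88), (295, 97), (296, 220), (297, 220), (298, 222), (299, 103), (300, 97), (301, 97), (302, 96), (303, 100)]
196 [(272, 107), (273, 105), (274, 107), (275, 218), (276, 229), (277, 229), (278, 161), (279, 93), (280, 179), (281, 186), (282, 207), (283, 229), (284, 228), (285, 221), (286, 228), (287, 221), (288, 218), (289, 214), (290, 218), (291, 219), (292, 215), (293, 216), (294, 228), (295, 90), (296, 169), (297, 230), (298, 227), (299, 156), (300, 101), (301, 103), (302, 105), (303, 108)]
199 [(272, 104), (273, 107), (274, 104), (275, 173), (276, 230), (277, 228), (278, 209), (279, 85), (280, 235), (281, 223), (282, 220), (283, 217), (284, 218), (285, 218), (286, 220), (287, 221), (288, 217), (289, 215), (290, 214), (291, 217), (292, 217), (293, 217), (294, 219), (295, 136), (296, 148), (297, 228), (298, 226), (299, 230), (300, 114), (301, 102), (302, 110), (303, 110)]
202 [(272, 105), (273, 108), (274, 105), (275, 101), (276, 232), (277, 228), (278, 229), (279, 108), (280, 179), (281, 227), (282, 223), (283, 220), (284, 218), (285, 222), (286, 222), (287, 197), (288, 197), (289, 191), (290, 122), (291, 196), (292, 197), (293, 195), (294, 192), (295, 134), (296, 48), (297, 124), (298, 136), (299, 135), (300, 91), (301, 53), (302, 57), (303, 59)]
[-0.26199665  0.36937288 -6.75127379] [ 0.4348631  -0.09164006  0.03484556]
```

View pics/s6.png

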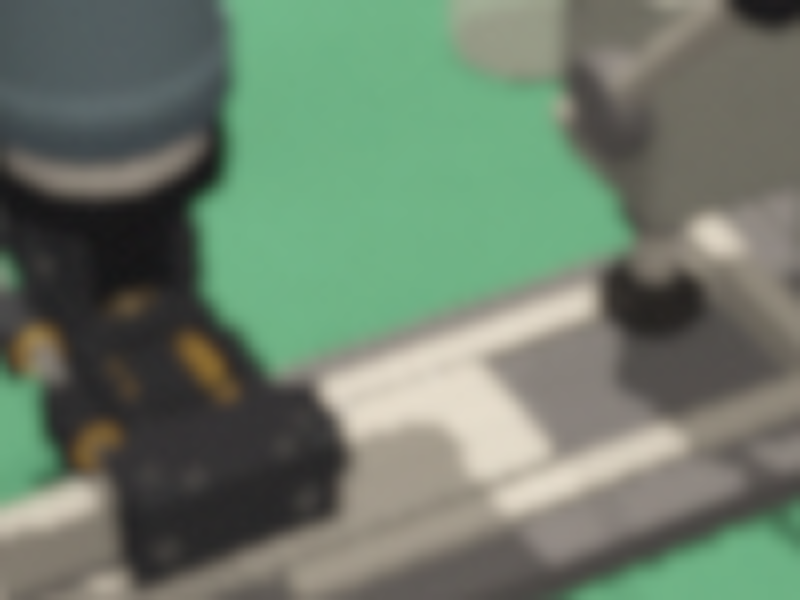

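>>> drive_tool(rows=[{"x": 1.2, "y": 0, "z": 0, "ax": 0, "ay": 0, "az": 0, "hand": 0}, {"x": 2.4, "y": 0, "z": 0, "ax": 0, "ay": 0, "az": 0, "hand": 0}, {"x": 3.6, "y": 0, "z": 0, "ax": 0, "ay": 0, "az": 0, "hand": 0}, {"x": 4.8, "y": 0, "z": 0, "ax": 0, "ay": 0, "az": 0, "hand": 0}, {"x": 6, "y": 0, "z": 0, "ax": 0, "ay": 0, "az": 0, "hand": 0}, {"x": 7.2, "y": 0, "z": 0, "ax": 0, "ay": 0, "az": 0, "hand": 0}, {"x": 8.2, "y": 0, "z": 0, "ax": 0, "ay": 0, "az": 0, "hand": 0}, {"x": 8.8, "y": 0, "z": 0, "ax": 0, "ay": 0, "az": 0, "hand": 0}, {"x": 8.8, "y": 0, "z": 0, "ax": 0, "ay": 0, "az": 0, "hand": 0}])

```text
t: 7.93
tcp_pos: [0.5234, -0.0786, 0.0351]
ee_rot: [-0.0, 0.997, 0.073, 0.001]
wrist_force: [-0.5, -0.0, -6.2]
opening: 0.0111
```

Run:
```python
from h import *
from fit import w
s,r=pose();print(s["wrist_force"],s["tcp_pos"],r.as_euler("xyz",degrees=True))
m=(.632,-.0649,.1442);p=w(m,(-100,0,0));to(p[0],p[1],s["tcp_pos"][2],m[2])
im=arm.read_camera("side")[:,:,::-1];crop("side",220,140,340,230,6.6,"pics/s7.png",im)
im=arm.read_camera("top")[:,:,::-1];crop("top",230,125,340,235,5.4,"pics/t7.png",im)
```

```text
[-0.50305962 -0.03514648 -6.19348345] [ 0.52341796 -0.07857506  0.03505023] [-1.79995716e+02 -9.95956683e-02  8.33635817e+00]
to (np.float64(0.533037881683804), np.float64(-0.07927007788326913), np.float64(0.0350502346777386)) d [0.94 0.21 0.  ] rot [-0.  -0.1  0.1]
```

View pics/s7.png

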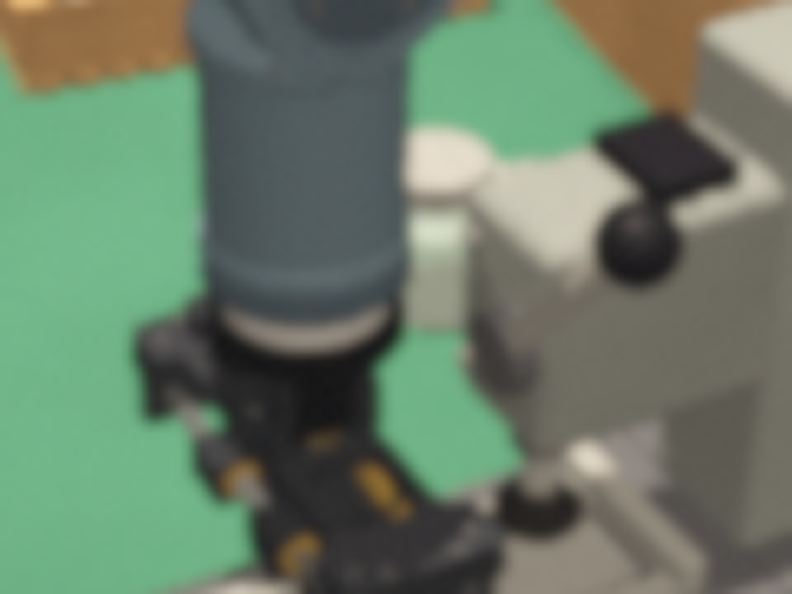

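View pics/t7.png

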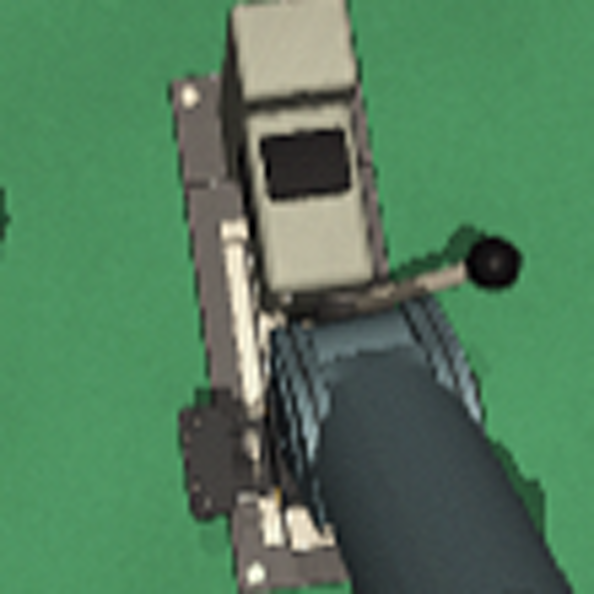

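>>> drive_tool(rows=[{"x": 0.3, "y": 0, "z": 0.05, "ax": 0, "ay": 0, "az": 0, "hand": 0}, {"x": 0.6, "y": 0, "z": 0.05, "ax": 0, "ay": 0, "az": 0, "hand": 0}, {"x": 0.8, "y": 0, "z": 0.05, "ax": 0, "ay": 0, "az": 0, "hand": 0}, {"x": 0.8, "y": 0, "z": 0.05, "ax": 0, "ay": 0, "az": 0, "hand": 0}])

```text
t: 8.37
tcp_pos: [0.5304, -0.0777, 0.0345]
ee_rot: [-0.0, 0.997, 0.073, 0.0]
wrist_force: [-0.9, -0.0, -6.6]
opening: 0.0116
```

>>> drive_tool(rows=[{"x": 0.1, "y": 0, "z": 0, "ax": 0, "ay": 0, "az": 0, "hand": 0}, {"x": 0.2, "y": 0, "z": 0, "ax": 0, "ay": 0, "az": 0, "hand": 0}, {"x": 0.2, "y": 0, "z": 0, "ax": 0, "ay": 0, "az": 0, "hand": 0}])

```text
t: 8.62
tcp_pos: [0.532, -0.0775, 0.0344]
ee_rot: [0.0, 0.997, 0.072, 0.0]
wrist_force: [0.1, 0.5, -6.7]
opening: 0.0115
```

>>> drive_tool(rows=[{"x": 0.1, "y": 0, "z": 0, "ax": 0, "ay": 0, "az": 0, "hand": 0}, {"x": 0.2, "y": 0, "z": 0, "ax": 0, "ay": 0, "az": 0, "hand": 0}, {"x": 0.2, "y": 0, "z": 0, "ax": 0, "ay": 0, "az": 0, "hand": 0}])

```text
t: 8.87
tcp_pos: [0.5325, -0.0773, 0.034]
ee_rot: [0.0, 0.997, 0.072, -0.001]
wrist_force: [-4.9, 0.4, -3.9]
opening: 0.0117
```

>>> drive_tool(rows=[{"x": 0.1, "y": 0, "z": 0, "ax": 0, "ay": 0, "az": 0, "hand": 0}, {"x": 0.2, "y": 0, "z": 0, "ax": 0, "ay": 0, "az": 0, "hand": 0}, {"x": 0.2, "y": 0, "z": 0, "ax": 0, "ay": 0, "az": 0, "hand": 0}])

```text
t: 9.12
tcp_pos: [0.5325, -0.0773, 0.0339]
ee_rot: [0.0, 0.997, 0.072, -0.003]
wrist_force: [-10.2, -1.3, 1.9]
opening: 0.0115
```

>>> drive_tool(rows=[{"x": -0.1, "y": 0, "z": 0.05, "ax": 0, "ay": 0, "az": 0, "hand": 0}, {"x": -0.1, "y": 0, "z": 0.05, "ax": 0, "ay": 0, "az": 0, "hand": 0}, {"x": -0.1, "y": 0, "z": 0.05, "ax": 0, "ay": 0, "az": 0, "hand": 5}, {"x": -0.1, "y": 0, "z": 0.05, "ax": 0, "ay": 0, "az": 0, "hand": 5}, {"x": -0.1, "y": 0, "z": 0.05, "ax": 0, "ay": 0, "az": 0, "hand": 5}, {"x": -0.1, "y": 0, "z": 0.05, "ax": 0, "ay": 0, "az": 0, "hand": 5}, {"x": -0.1, "y": 0, "z": 0.05, "ax": 0, "ay": 0, "az": 0, "hand": 5}, {"x": -0.1, "y": 0, "z": 0.05, "ax": 0, "ay": 0, "az": 0, "hand": 5}])

```text
t: 9.78
tcp_pos: [0.5353, -0.0771, 0.0341]
ee_rot: [0.0, 0.997, 0.073, 0.0]
wrist_force: [-0.5, 0.4, 0.3]
opening: 0.0488
```

>>> drive_tool(rows=[{"x": -0.4, "y": 0, "z": -1, "ax": 0, "ay": 0, "az": 0, "hand": 5}, {"x": -0.8, "y": 0, "z": -2.5, "ax": 0, "ay": 0, "az": 0, "hand": 5}, {"x": -1, "y": 0, "z": -4.5, "ax": 0, "ay": 0, "az": 0, "hand": 5}, {"x": -3, "y": 0, "z": -7, "ax": 0, "ay": 0, "az": 0, "hand": 5}, {"x": -6, "y": 0, "z": -9, "ax": 0, "ay": 0, "az": 0, "hand": 0}, {"x": -9, "y": 2, "z": -11, "ax": 0, "ay": 0, "az": 0, "hand": 0}, {"x": -10, "y": 5, "z": -13, "ax": 0, "ay": 0, "az": 0, "hand": 0}, {"x": -10, "y": 8.5, "z": -15, "ax": 0, "ay": 0, "az": 0, "hand": 0}, {"x": -10, "y": 12, "z": -17, "ax": 0, "ay": 0, "az": 0, "hand": 0}, {"x": -10, "y": 15, "z": -19, "ax": 0, "ay": 0, "az": 0, "hand": 0}])

```text
t: 10.62
tcp_pos: [0.4568, -0.2423, 0.226]
ee_rot: [0.001, 0.997, 0.072, 0.0]
wrist_force: [1.4, 0.6, -0.5]
opening: 0.012
```

Run:
```python
from h import *
im=arm.read_camera("side")[:,:,::-1];crop("side",220,160,360,265,5.6,"pics/s8.png",im)
im=arm.read_camera("top")[:,:,::-1];crop("top",230,125,340,235,5.4,"pics/t8.png",im)
```

```text
(no output)
```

View pics/s8.png

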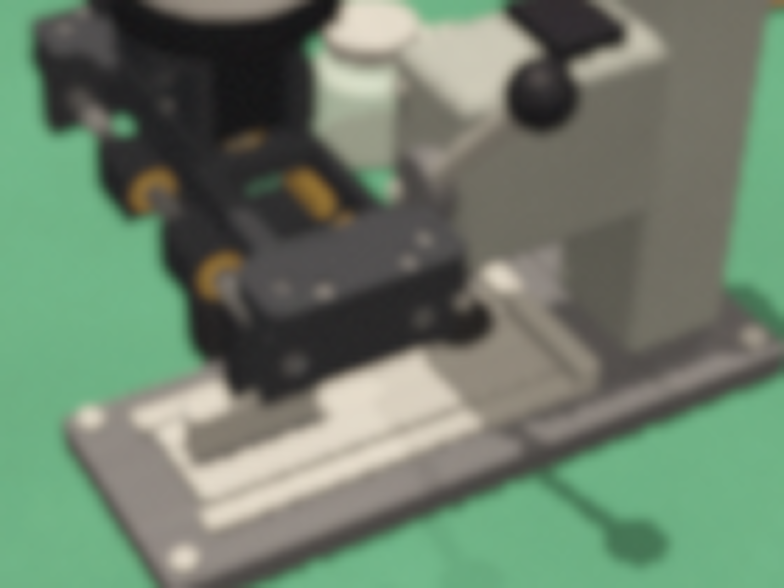

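View pics/t8.png

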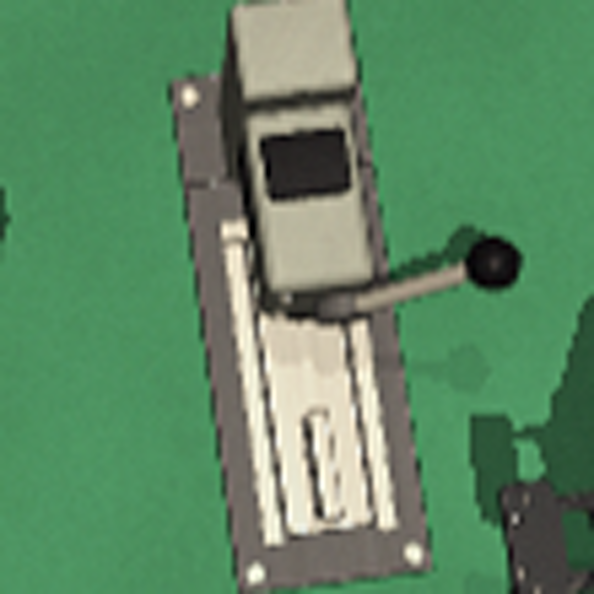

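Run:
```python
from h import *
im=arm.read_camera("top")[:,:,::-1];cv2.imwrite("pics/t8f.png",im);crop("top",270,195,315,235,16,"pics/t9.png",im)
from fit import w
m=(.6312,-.0637,.143)
for n,P in(("rear bracket",[(-155,y,28) for y in(28,0,-28)]),("guide L",[(-160,44,26),(-160,32,26)]),("guide R",[(-160,-32,26),(-160,-44,26)]),("bed",[(-190,65,20),(-190,-65,20)])):
  print(n,np.round((proj("top",[w(m,p) for p in P])+.5-[270,195])*16).tolist())
```

```text
rear bracket [[215.0, 460.0], [339.0, 444.0], [463.0, 428.0]]
guide L [[146.0, 492.0], [200.0, 485.0]]
guide R [[483.0, 448.0], [536.0, 441.0]]
bed [[70.0, 639.0], [646.0, 564.0]]
```

View pics/t9.png

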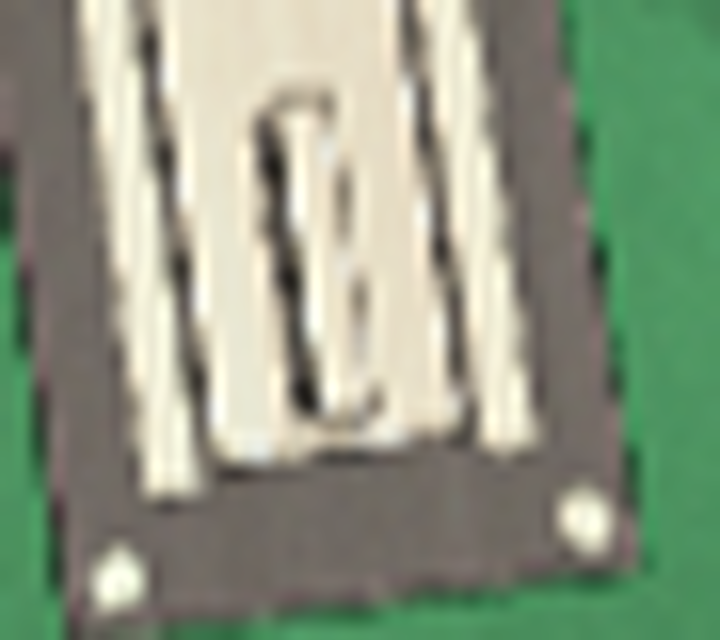

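Run:
```python
from h import *
from fit import w
m=(.632,-.0645,.1442)
s,r=pose();print(s["tcp_pos"],s["opening"])
k=lambda q,dz:w(m,(-31,-15-125*np.cos(q),160+125*np.sin(q)+dz))
a=k(.9,50);to(*a,m[2])
print("from above start:")
for q in(.9,.8,.7,.6,.5,.4,.3,.2,.1,0): 
    d=np.array(k(q,16))-a;print(q,np.round((R.from_euler("z",m[2])*R.from_euler("x",np.pi)).inv().apply(d)*100,2))
```

```text
[ 0.45789687 -0.24273599  0.22580839] 0.0011253853640260517
to (np.float64(0.614642984575802), np.float64(-0.16069384092440325), np.float64(0.30791586370343543)) d [16.69 -5.91 -8.18] rot [ 0.2 -0.2 -0.2]
from above start:
0.9 [ 0.  -0.   3.4]
0.8 [0.   0.94 4.22]
0.7 [-0.    1.79  5.14]
0.6 [0.   2.55 6.13]
0.5 [-0.   3.2  7.2]
0.4 [-0.    3.74  8.32]
0.3 [0.   4.17 9.5 ]
0.2 [ 0.    4.48 10.71]
0.1 [ 0.    4.67 11.94]
0 [-0.    4.73 13.19]
```

Rise first, then come over the knob.

>>> drive_tool(rows=[{"x": 0, "y": 0, "z": -4, "ax": 0, "ay": 0, "az": 0, "hand": 0}, {"x": 0, "y": 0, "z": -8, "ax": 0, "ay": 0, "az": 0, "hand": 0}, {"x": 3, "y": -1, "z": -8.2, "ax": 0, "ay": 0, "az": 0, "hand": 0}, {"x": 6.5, "y": -2, "z": -8.2, "ax": 0, "ay": 0, "az": 0, "hand": 0}, {"x": 10, "y": -3.5, "z": -8.2, "ax": 0, "ay": 0, "az": 0, "hand": 0}, {"x": 13.5, "y": -5, "z": -8.2, "ax": 0, "ay": 0, "az": 0, "hand": 0}, {"x": 16.2, "y": -5.9, "z": -8.2, "ax": 0, "ay": 0, "az": 0, "hand": 0}, {"x": 16.7, "y": -5.9, "z": -8.2, "ax": 0, "ay": 0, "az": 0, "hand": 0}, {"x": 16.7, "y": -5.9, "z": -8.2, "ax": 0, "ay": 0, "az": 0, "hand": 0}])

```text
t: 11.52
tcp_pos: [0.6147, -0.154, 0.3047]
ee_rot: [-0.001, 0.997, 0.075, -0.001]
wrist_force: [-0.7, 0.1, -0.3]
opening: 0.0003
```

Run:
```python
from h import *
from fit import w
m=(.632,-.0645,.1442)
to(*w(m,(-31,-92.7,308)),m[2])
im=arm.read_camera("side")[:,:,::-1];crop("side",240,90,380,195,5.6,"pics/s10.png",im)
```

```text
to (np.float64(0.6146428055197698), np.float64(-0.16069260782292713), np.float64(0.308)) d [-0.11  0.66 -0.33] rot [-0.1  0.1  0.3]
```

View pics/s10.png

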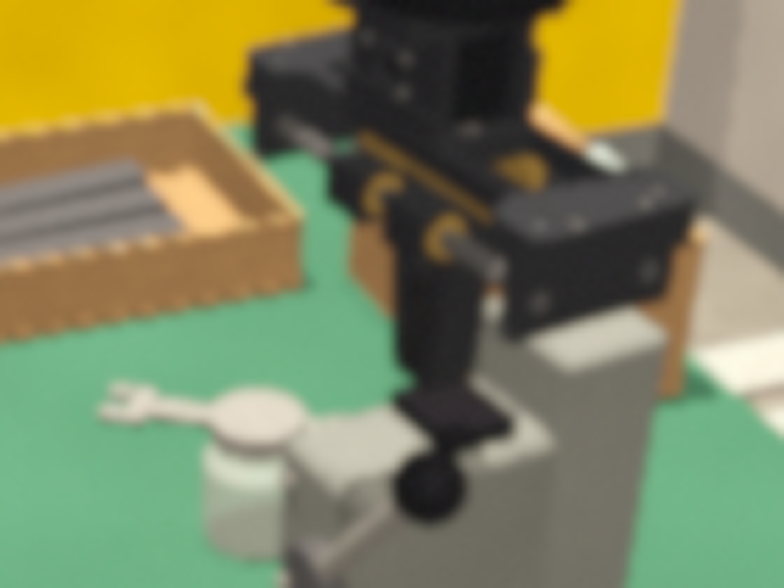

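>>> drive_tool(rows=[{"x": 0, "y": 0.6, "z": 0, "ax": 0, "ay": 0, "az": 0, "hand": 0}, {"x": 0, "y": 0.7, "z": 1, "ax": 0, "ay": 0, "az": 0, "hand": 0}, {"x": 0, "y": 0.7, "z": 2.2, "ax": 0, "ay": 0, "az": 0, "hand": 0}, {"x": 0, "y": 0.7, "z": 2.2, "ax": 0, "ay": 0, "az": 0, "hand": 0}])

```text
t: 11.9
tcp_pos: [0.6128, -0.1653, 0.2807]
ee_rot: [-0.0, 0.997, 0.072, -0.002]
wrist_force: [0.0, 0.4, -1.1]
opening: 0.0005
```

Run:
```python
from h import *
from fit import w
m=(.632,-.0645,.1442)
to(*w(m,(-31,-92.7,274)),m[2])
im=arm.read_camera("side")[:,:,::-1];crop("side",270,120,350,180,9,"pics/s11.png",im)
im=arm.read_camera("top")[:,:,::-1];crop("top",260,130,340,190,9,"pics/t11.png",im)
```

```text
to (np.float64(0.6146428055197698), np.float64(-0.16069260782292713), np.float64(0.274)) d [ 0.25 -0.43  0.67] rot [-0.1  0.3 -0. ]
```

View pics/s11.png

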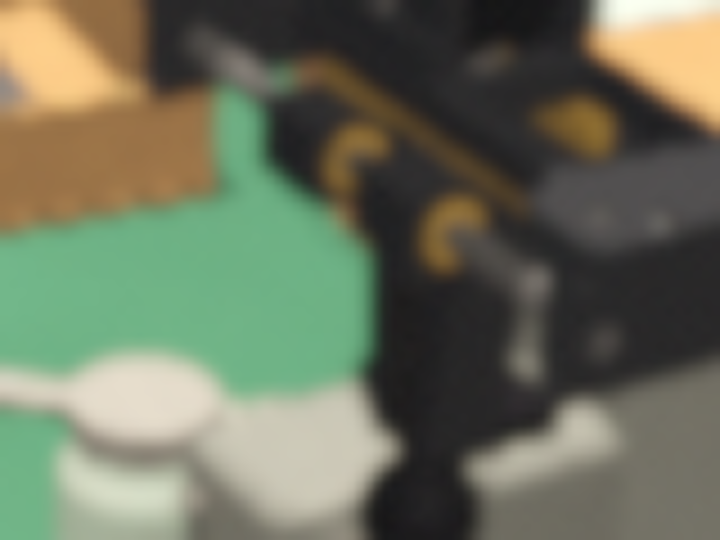

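>>> drive_tool(rows=[{"x": 0.2, "y": -0.2, "z": 0.5, "ax": 0, "ay": 0, "az": 0, "hand": 0}, {"x": 0.2, "y": 0.2, "z": 1.2, "ax": 0, "ay": 0, "az": 0, "hand": 0}, {"x": 0.2, "y": 0.7, "z": 1.8, "ax": 0, "ay": 0, "az": 0, "hand": 0}, {"x": 0.2, "y": 1.6, "z": 2.7, "ax": 0, "ay": 0, "az": 0, "hand": 0}, {"x": 0.2, "y": 2.35, "z": 3.7, "ax": 0, "ay": 0, "az": 0, "hand": 0}, {"x": 0.2, "y": 2.7, "z": 4.2, "ax": 0, "ay": 0, "az": 0, "hand": 0}, {"x": 0.2, "y": 2.7, "z": 4.2, "ax": 0, "ay": 0, "az": 0, "hand": 0}])

```text
t: 12.58
tcp_pos: [0.621, -0.1932, 0.241]
ee_rot: [0.001, 0.997, 0.071, -0.0]
wrist_force: [-1.5, -1.2, 0.1]
opening: 0.0004
```

Run:
```python
from h import *
from fit import w
m=(.632,-.0645,.1442)
for q in (.6,.5,0): print(q);to(*w(m,(-31,-15-125*np.cos(q),176+125*np.sin(q))),m[2])
im=arm.read_camera("side")[:,:,::-1];crop("side",240,110,380,215,5.6,"pics/s12.png",im)
```

```text
0.6
to (np.float64(0.6183024263370795), np.float64(-0.18589524285782033), np.float64(0.2465803091743794)) d [-0.16 -0.76 -0.56] rot [ 0.1  0.  -0.1]
0.5
to (np.float64(0.619240917208674), np.float64(-0.19235832854377466), np.float64(0.23592819232552537)) d [-0.16 -0.11  0.51] rot [ 0.1  0.  -0.1]
0
to (np.float64(0.621439852358556), np.float64(-0.20750168978648786), np.float64(0.176)) d [-0.16  1.42  6.5 ] rot [ 0.1  0.  -0.1]
```

View pics/s12.png

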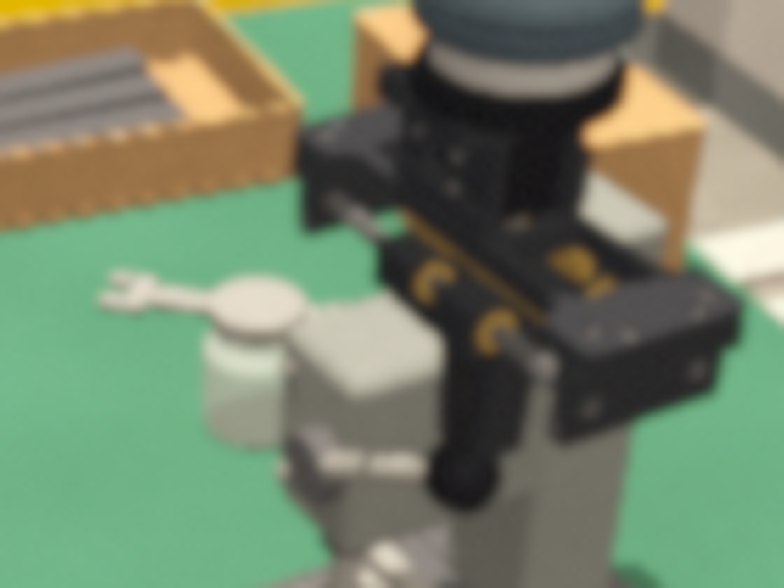

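>>> drive_tool(rows=[{"x": -0.1, "y": 0.1, "z": 0.9, "ax": 0, "ay": 0, "az": 0, "hand": 0}, {"x": -0.15, "y": 0.45, "z": 1.9, "ax": 0, "ay": 0, "az": 0, "hand": 0}, {"x": -0.15, "y": 0.85, "z": 3.1, "ax": 0, "ay": 0, "az": 0, "hand": 0}, {"x": -0.15, "y": 1.2, "z": 4.3, "ax": 0, "ay": 0, "az": 0, "hand": 0}, {"x": -0.15, "y": 1.35, "z": 5.5, "ax": 0, "ay": 0, "az": 0, "hand": 0}, {"x": -0.15, "y": 1.4, "z": 6.2, "ax": 0, "ay": 0, "az": 0, "hand": 0}, {"x": -0.15, "y": 1.4, "z": 6.6, "ax": 0, "ay": 0, "az": 0, "hand": 0}, {"x": -0.15, "y": 1.4, "z": 6.8, "ax": 0, "ay": 0, "az": 0, "hand": 0}, {"x": -0.15, "y": 1.4, "z": 6.8, "ax": 0, "ay": 0, "az": 0, "hand": 0}])

```text
t: 13.38
tcp_pos: [0.6211, -0.2053, 0.1756]
ee_rot: [0.001, 0.997, 0.072, -0.001]
wrist_force: [-6.8, -1.8, 17.1]
opening: 0.0001
```

>>> drive_tool(rows=[{"x": 0, "y": 0, "z": 0.2, "ax": 0, "ay": 0, "az": 0, "hand": 0}, {"x": 0, "y": 0, "z": 0.2, "ax": 0, "ay": 0, "az": 0, "hand": 0}, {"x": 0, "y": 0, "z": -1, "ax": 0, "ay": 0, "az": 0, "hand": 0}, {"x": 0, "y": 0, "z": -4, "ax": 0, "ay": 0, "az": 0, "hand": 0}, {"x": 0, "y": 0, "z": -8, "ax": 0, "ay": 0, "az": 0, "hand": 0}, {"x": -1, "y": 3, "z": -11, "ax": 0, "ay": 0, "az": 0, "hand": 0}, {"x": -5, "y": 6, "z": -11, "ax": 0, "ay": 0, "az": 0, "hand": 0}, {"x": -8, "y": 9, "z": -11, "ax": 0, "ay": 0, "az": 0, "hand": 0}, {"x": -10, "y": 12, "z": -11, "ax": 0, "ay": 0, "az": 0, "hand": 0}, {"x": -11, "y": 15, "z": -11, "ax": 0, "ay": 0, "az": 0, "hand": 0}])

```text
t: 14.22
tcp_pos: [0.5314, -0.3703, 0.2834]
ee_rot: [-0.001, 0.997, 0.072, -0.001]
wrist_force: [1.2, -0.7, -0.3]
opening: 0.0004
```

Run:
```python
from h import *
from fit import w
m=(.632,-.0645,.1442)
im=arm.read_camera("side")[:,:,::-1];crop("side",220,130,370,245,5.2,"pics/s13.png",im)
im=arm.read_camera("top")[:,:,::-1];crop("top",230,125,340,235,5.4,"pics/t13.png",im)
for q in(0,.05,.1,.2):
  k=w(m,(-31,-15-125*np.cos(q),160+125*np.sin(q)));print(q,(proj("side",k)+.5-[220,130])*5.2,(proj("top",k)+.5-[230,125])*5.4)
print("bare/rear edge",(proj("side",[w(m,p) for p in((-155,28,28),(-155,-28,28))])+.5-[220,130])*5.2,(proj("top",[w(m,p) for p in((-155,28,28),(-155,-28,28))])+.5-[230,125])*5.4)
```

```text
0 [[547.90504064 476.83223979]] [[545.5059975  280.97445156]]
0.05 [[548.95948792 465.92294768]] [[546.97404355 279.18857707]]
0.1 [[549.60285349 454.53934761]] [[547.94446171 277.4576541 ]]
0.2 [[549.62890586 430.48354863]] [[548.35788003 274.18116304]]
bare/rear edge [[145.14658478 554.84047594]
 [192.57472072 622.47249211]] [[289.98245276 532.01988752]
 [373.74573092 521.01547073]]
```

View pics/s13.png

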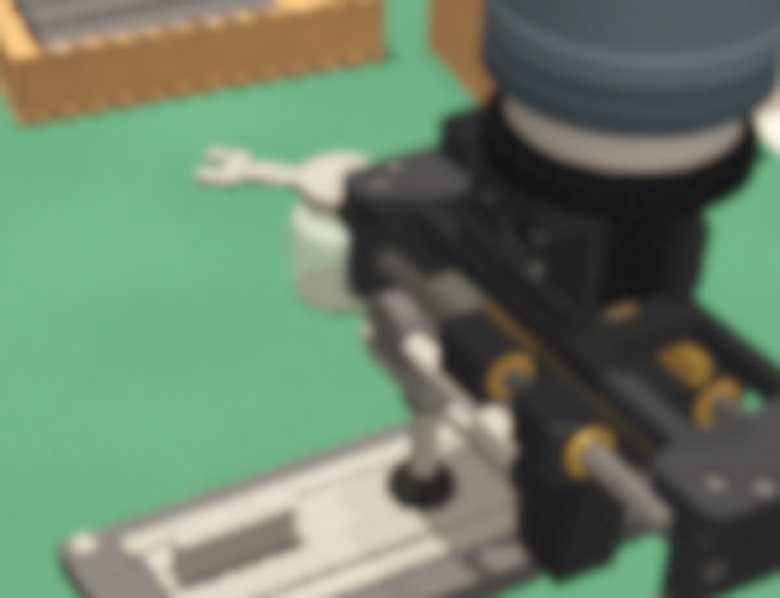

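View pics/t13.png

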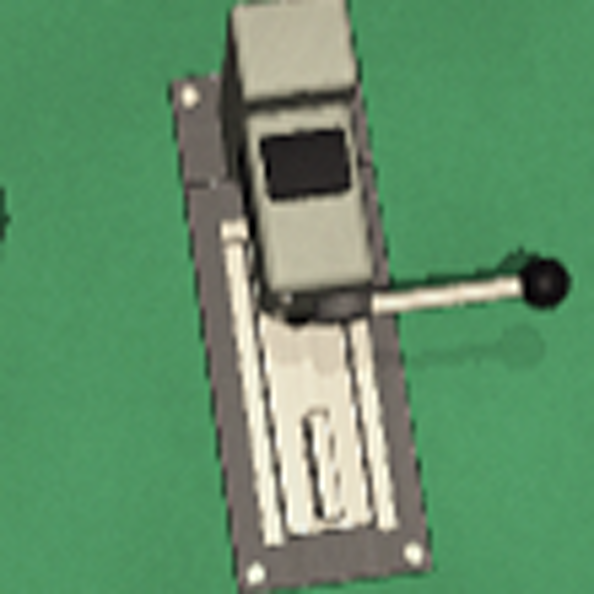

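>>> drive_tool(rows=[{"x": -4, "y": 2, "z": 0, "ax": 0, "ay": 0, "az": 0, "hand": 0}, {"x": -7, "y": 5, "z": 0, "ax": 0, "ay": 0, "az": 0, "hand": 0}, {"x": -10, "y": 8, "z": 0, "ax": 0, "ay": 0, "az": 0, "hand": 0}, {"x": -13, "y": 11, "z": 0, "ax": 0, "ay": 0, "az": 0, "hand": 0}, {"x": -16, "y": 14, "z": 0, "ax": 0, "ay": 0, "az": 0, "hand": 0}, {"x": -19, "y": 17, "z": 0, "ax": 0, "ay": 0, "az": 0, "hand": 0}, {"x": -21, "y": 19, "z": 0, "ax": 0, "ay": 0, "az": 0, "hand": 0}, {"x": -21, "y": 19, "z": 0, "ax": 0, "ay": 0, "az": 0, "hand": 0}])

```text
t: 14.98
tcp_pos: [0.3467, -0.5933, 0.2821]
ee_rot: [0.0, 0.998, 0.067, -0.003]
wrist_force: [-1.4, 0.0, 0.2]
opening: 0.0006
```

Run:
```python
from h import *
im=arm.read_camera("side")[:,:,::-1];crop("side",220,130,370,245,5.2,"pics/s14.png",im)
```

```text
(no output)
```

View pics/s14.png

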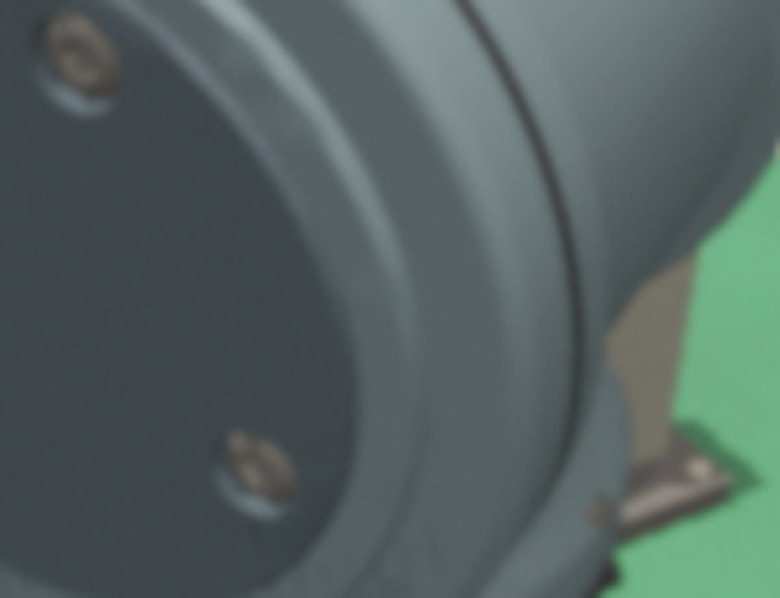

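>>> drive_tool(rows=[{"x": -4, "y": 0.5, "z": 1, "ax": 0, "ay": 0, "az": 0, "hand": 0}, {"x": -8, "y": 0.5, "z": 2, "ax": 0, "ay": 0, "az": 0, "hand": 0}, {"x": -12, "y": 0.5, "z": 3, "ax": 0, "ay": 0, "az": 0, "hand": 0}, {"x": -12.5, "y": 0.5, "z": 4, "ax": 0, "ay": 0, "az": 0, "hand": 0}, {"x": -12.5, "y": 0.5, "z": 4, "ax": 0, "ay": 0, "az": 0, "hand": 0}, {"x": -12.5, "y": 0.5, "z": 4, "ax": 0, "ay": 0, "az": 0, "hand": 0}])

```text
t: 15.53
tcp_pos: [0.2333, -0.6089, 0.2432]
ee_rot: [-0.001, 0.997, 0.073, 0.001]
wrist_force: [0.8, 0.7, 0.3]
opening: 0.0004
```

Run:
```python
from h import *
im=arm.read_camera("side")[:,:,::-1];crop("side",220,130,370,280,4,"pics/s15.png",im)
```

```text
(no output)
```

View pics/s15.png

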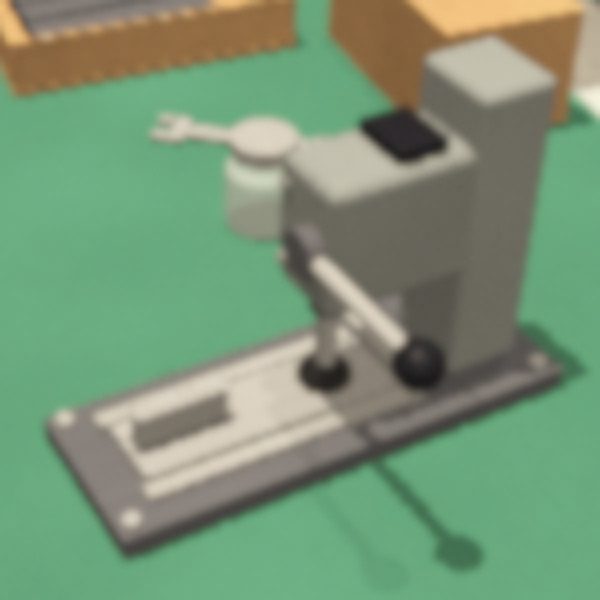

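```bash
python3 -c "
from workcell import arm
print(arm.finish_job())"
```

```text
the job is handed in; nothing more can be done
None
```

The bracket is loaded and clamped, and I handed the job in at about 15.6 s of the 54 s allowed. The hand-in reports no verdict, so this rests on my own checks.

**What I did:** I gripped the bracket by its web and laid it in the guide channel, bare end first. I slid it under the raised foot until it met the stop, where the wrist force rose to about 10 N. Then I let go and pushed the knob down with the shut fingers until it met the lever's end stop at about 17 N. Last, I moved the arm clear.

**Last checks:**
- **Bracket position:** the rear edge lay within about 1 to 2 mm of where it should be when home in the top view, before clamping and with no visible change after. It sat flat and centred between the guides.
- **Lever:** the knob's position gives an angle of about 0 to 0.02 rad in both views.
- **Foot:** it is seen down on the plate. I could not measure its 2 N clamping force directly.
- **Bystanders:** the jar and wrench look unmoved. I did not measure the flat bar or the rings at the end, but no move came near them.

**Small disagreements:**
- The two cameras' fits of the machine differed by about 3 mm, so I centred the bracket in the channel from the gaps seen on either side of it.
- I had no view of the bare end touching the stop, which is under the head. I judged that from the contact force and the rear edge.

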